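Seat a keyed handwheel on its gearbox shaft

ROBOT

A 6-joint arm with a two-finger parallel gripper is mounted at the origin on the work surface. World frame = base frame: x ahead of the robot, y to its left, z up, the work surface at z = 0. Lengths are in m, angles in rad, forces in N, time in s.
With the tool pointing down it reaches from about 0.375 to 0.975 m from the base axis. Payload 3.8 kg.
Tool frame: the origin (TCP) lies midway between the tips of the shut fingers; the grasp point (between the pads) lies 19 mm behind it; z points along the fingers, y is the line along which they close (so a half turn about z gives the same grasp; the last joint's range is limited). The gripper opens to 85 mm and grips with 20 to 120 N. Pads are 22 mm wide; open, the fingers measure 114 mm over their backs; the gripper's body (76 mm by 85 mm) begins 54 mm behind the grasp point. The pads swing forward as they close: fully open they stand 13 mm farther back than shut.
Start: joints at [-1.324, 0.264, 1.604, -0, 1.274, -0.037], TCP at [0.189, -0.648, 0.231] pointing down, gripper open.
Joint ranges: [-2.63, 2.63], [-0.94, 2.18], [0.31, 2.57], [-1.31, 4.45], [0, 2.66], [-2.55, 2.55]. Speed limits (rad/s): [2.57, 2.57, 3.14, 3.14, 3.14, 3.14].

INTERFACE

Orientations are given as a rotation vector (axis times angle).
In Python, from workcell import bot gives the robot as it stands.
- The arm moves only by the tool step_arm, never from a script. Its argument "motion" is a list of rows, each a list of 5 numbers: the finger opening in cm, from 0 to 8.54, then the shift along the tool's x, y, z in cm, then the turn about the tool's z in degrees. In form: [[claw, dx, dy, dz, twist], ...]. A call has 1 to 20 rows; each row is the pose to reach, as a shift and turn from the pose commanded when the call began, along the tool's axes at that moment; what a row does not reach only later rows make up. A row lasts 1/10 s, in which the tool goes at most 50 mm and 8.59 degrees, less where a joint would pass 70% of its speed; a pose out of reach is approached as far as the arm can. A call with a gripper value outside its range is refused whole. The fingers move at their own pace and stop on an object; "force" is the grip in N (left out, the last holds). Time passes only in rows, so rows that repeat a pose let the fingers close. It gives the time, the measured TCP pose, the force, the opening and the grip force at its end, in the units of the state.
- bot.read_state(): the state, without advancing time (a new reading comes with each control period).
- bot.read_camera(name): name is "scene" or "top" or "wrist"; returns (picture, depth): 480x640x3 uint8, red, green, blue; 480x640 float32, m along the optical axis (not along the pixel's ray), 0 where there is no reading.
- bot.calibration(name): a dict with "mtx" (3x3 intrinsics, pixels), "k1" (the pictures are not rectified: a ray, as slopes to the right and down, at radius r is drawn at 1 + k1 r^2 times it, then the intrinsics apply), "origin" and "orientation" of the camera in the world; the wrist camera has in their place "T_tool_cam" (4x4, takes a point from camera to tool coordinates, whose origin is the TCP and whose axes are the flange's). Camera axes: x right, y up, looking along -z (the intrinsics and any distortion apply to the point x, -y, -z); pixel columns grow to the right and rows downward; lengths in m; the calibration is good to about 2 mm. A picture is of the moment at which its call begins: read the wrist's pose just before it. calibration takes no time and is no camera call.
- bot.finish_job(): hands the job in; it is judged then, once.
The state is a dict: "time": time; "q": joint angles; "joint_vel": joint speeds; "joint_torque": joint torques, N m; "tool_pos": TCP position; "tcp_rot": TCP orientation; "wrist_force": force on the tool from outside, world axes, zero at the start; "torque": the same for the moment, N m; "width": opening from 0.0 (shut) to 1.0 (fully open); "grip_force": force on a finger pad.
Only numpy, scipy, OpenCV 4.12 (cv2) and the standard library are available. Lean on these libraries where they do the work, as an engineer would, in place of code of your own. Each camera call takes 0.05 s, during which the arm holds its last target. There are 200 camera calls.

TASK

The handwheel on the gearbox is still riding on top of the shaft key. With a fingertip push its crank handle round until the keyway comes over the key and the wheel drops a little, then press down on its hub with the fingertips until it is fully home, and take the hand away. Do not take the handle between the fingers or lift the wheel, and leave everything else on the bench where it is.

Things in the scene. Friction and masses are not known exactly. Their poses are not given: they have to be found in the camera images.
- gearbox: Grey 90 mm cube gearbox on a 200 x 120 x 10 mm plate, fixed. Origin: on the bench under the upright shaft's axis; z up; x points the way the level cross shaft sticks out (18 mm thick, 43 mm above the bench, ends 120 mm out, held in a dark clamp block 68 mm high, 98 mm out; no shaft turns). The plate reaches 65 mm behind and 135 mm ahead of the origin along x.
- shaft_end (a point): Centre of the upright shaft's end face, 124 mm above the bench, down inside the wheel's bore. The shaft is 16 mm thick; an open slot in its end face points to the gearbox's +x, the side on which the key sits lower down.
- key_top (a point): Top of the shaft key, 108 mm above the bench, hidden under the wheel's hub. The key faces the gearbox's +x, the same side as the cross shaft; it is 6 mm wide, stands 5.5 mm proud of the shaft and runs down to the seating shoulder at 94 mm. A black rubber seal ring, 41 mm across, its top at 104 mm, surrounds its lower part.
- wheel_hub (a point): Centre of the hub's top face, on the wheel's axis. Aluminium disc 124 mm across, hub 48 mm across and 34 mm high; disc top 9.5 mm and hub underside 34 mm below this point. 18 mm bore with a 9 mm wide keyway, open at the hub's top, pointing to the crank handle. 142 mm above the bench riding on the key, 138 dropped over the key onto the seal ring, 128 fully home.
- wheel_handle (a point): Centre of the top end of the black crank handle, an upright grip 21 mm thick that stands on the disc with its axis 48 mm from the wheel's axis; this point is 40 mm above the hub's top face, 50 mm above the disc.
- wheel_turn (a joint): Angle of the wheel about the upright shaft, rad, growing counterclockwise seen from above; 0 (or a full turn, 6.28) puts keyway and crank handle along the gearbox's +x, over the key, with about 0.13 rad of play either way. Starts anywhere from 0.7 to 5.58. Turns freely both ways at about 1 N of push at the handle; stays where it is left.
- wheel (a joint): How far the wheel has come down, m: 0 riding on the key; 0.004 keyway on the key, hub on the seal ring (it falls there of itself once aligned and then no longer turns); 0.014 fully home. Negative: lifted. From 0.004 on it needs about 4 to 8 N of push on the hub, as the seal ring slides stiffly; it stays down when released.
- bearing: Bystander: loose ball bearing lying flat, 47 mm across, 14 mm high, near the gearbox. Origin under its centre.
- screw: Bystander: loose M8 screw with a 26 mm washer, standing on its head, 38 mm high, near the gearbox. Origin under its centre.
- wrench: Bystander: loose steel wrench lying flat, 160 mm long along its x, near the gearbox. Origin under its middle.
- grease: Bystander: grey tin, 72 mm across, 75 mm high. Origin under its centre.
- pulley: Bystander: toothed belt pulley lying flat, 68 mm across, 30 mm high. Origin under its centre.
- carton: Bystander: small shut carton 90 x 70 x 50 mm. Origin under its centre.

How it is judged:
By the outcome, as a careful person would: the job done as asked, in the order asked, and still so for the second after the job is handed in, with the robot touching nothing.
It also fails if it takes over 54 s, if anything falls off the work surface, if the arm or the gripper's body presses on something with over 40 N, if the wrist force passes 120 N, or if a joint passes its speed limit or range.

## Working session

There is one attempt and no reset: what is moved stays moved. The work goes in short steps, Python scripts to look and compute and a tool call to move; the robot and the scene stay as the last step left them, time stands still between calls to the robot, and variables do not carry over. Pictures are saved under pics/ and viewed, at most 10 in all, crops included, and the job is handed in when it is done.

Besides the shell and the picture viewer there is one more tool, called after "Request:" as a command line: name --pt "numbers of a row" for each row, then --argument value for the rest. step_arm: Moves the arm, as the interface text tells. Its arguments: {"type":"object","properties":{"motion":{"type":"array","items":{"type":"array","items":{"type":"number"}}},"force":{"type":"number"}},"required":["motion"]}

```bash
mkdir -p pics; cat > h.py <<'E'
import numpy as np, cv2
from scipy.spatial.transform import Rotation as R
from workcell import bot
def cam(name):
    c=bot.calibration(name)
    if "T_tool_cam" in c:
        s=bot.read_state(); T=np.eye(4); T[:3,:3]=R.from_rotvec(s["tcp_rot"]).as_matrix(); T[:3,3]=s["tool_pos"]; T=T@np.array(c["T_tool_cam"])
    else:
        T=np.eye(4); o=np.array(c["orientation"],float)
        T[:3,:3]=o if o.shape==(3,3) else R.from_rotvec(o).as_matrix(); T[:3,3]=c["origin"]
    return np.array(c["mtx"]),c["k1"],T
def pts(name,d,u,v,C=None):
    K,k,T=C or cam(name)
    u=np.atleast_1d(u).astype(float);v=np.atleast_1d(v).astype(float)
    n=cv2.undistortPoints(np.stack([u,v],1)[:,None],K,np.array([k,0,0,0.]))[:,0]
    ray=np.stack([n[:,0],-n[:,1],-np.ones(len(n))],1)
    return T[:3,3],ray@T[:3,:3].T
def onplane(name,u,v,z,C=None):
    o,r=pts(name,None,u,v,C); return o+r*((z-o[2])/r[:,2])[:,None]
def cloud(name,d,C=None):
    v,u=np.nonzero(d>0); o,r=pts(name,d,u,v,C); return o+r*d[v,u][:,None],v,u
E
python3 - <<'E'
from h import *
for n in("scene","top"):
    print(n,bot.calibration(n)); p,d=bot.read_camera(n); np.savez(f"pics/{n}0.npz",p=p,d=d)
    cv2.imwrite(f"pics/{n}0.png",p[:,:,::-1])
    P,v,u=cloud(n,d); m=(P[:,2]>.1)&(P[:,2]<.2); print(P[m].mean(0),m.sum())
s=bot.read_state();print(s)
E
```

```text
scene {'mtx': array([[450.88129641,   0.        , 315.56304099],
       [  0.        , 450.88129641, 239.05369099],
       [  0.        ,   0.        ,   1.        ]]), 'k1': -0.022713862163765967, 'origin': array([1.32283048, 0.1456677 , 0.92854924]), 'orientation': array([0.56076983, 0.70659802, 1.65477489])}
[-0.02368929 -0.31692665  0.13352301] 16578
top {'mtx': array([[447.00225005,   0.        , 310.02480407],
       [  0.        , 447.00225005, 231.3429452 ],
       [  0.        ,   0.        ,   1.        ]]), 'k1': -0.05258313139703311, 'origin': array([ 0.46471096, -0.02890109,  1.27485477]), 'orientation': array([ 0.05183414, -0.0543108 , -1.56089277])}
[ 0.51300108 -0.52998693  0.13645226] 12045
{'time': 0.1, 'q': array([-1.32390193e+00,  2.64688497e-01,  1.60524467e+00,  8.15578951e-06,
        1.27372946e+00, -3.69247228e-02]), 'joint_vel': array([-0.00066745,  0.0004192 , -0.00348295, -0.00092464, -0.00152112,
       -0.00025477]), 'joint_torque': array([-6.43632266e-04, -5.16709578e+01, -3.68588483e+01, -8.93168180e-05,
        6.27794201e-03, -3.37142205e-05]), 'tool_pos': array([ 0.18883643, -0.64734671,  0.23007544]), 'tcp_rot': array([-3.10797432e+00, -4.44032188e-01,  3.28338276e-04]), 'wrist_force': array([ 0.68322167,  0.34854059, -0.54991067]), 'torque': array([ 0.01260903, -0.01865439, -0.03956433]), 'grip_force': 0.0, 'width': 1.0015537153369012}
```

View pics/top0.png

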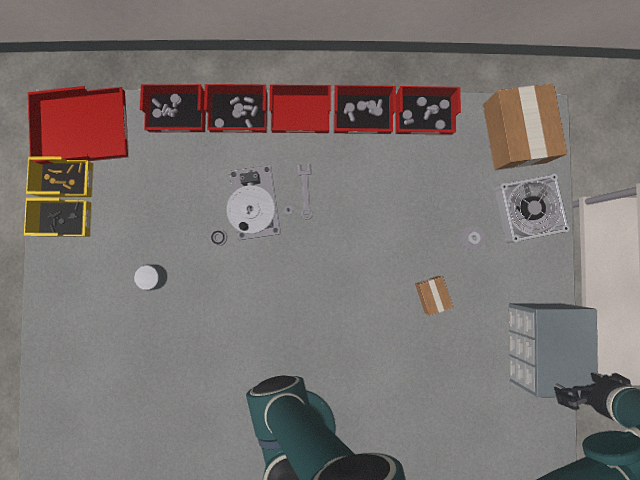

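View pics/scene0.png

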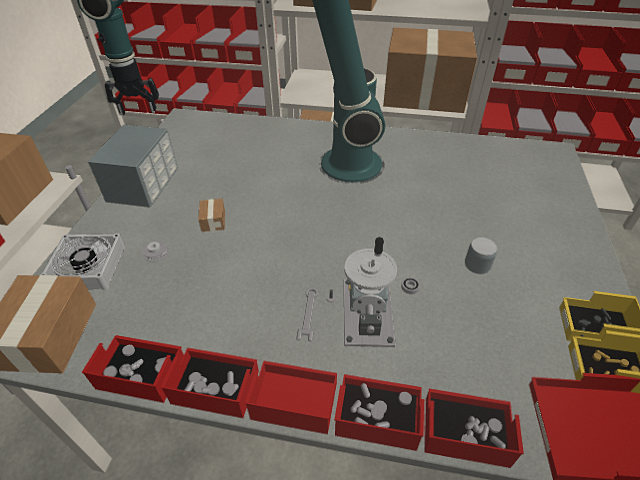

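The top view shows the wheel at about (250,209), the clamp block above it at (249,177), and the dark handle at (243,227), on the robot's side and so about half a turn from the key. The bearing is at (218,238), the screw at (288,210) and the wrench at (305,190). The scene view agrees.

```bash
python3 - <<'E'
from h import *
for n,win in (("top",(195,300,140,270)),("scene",(330,420,225,350))):
    z=np.load(f"pics/{n}0.npz");p,d=z["p"],z["d"];P,v,u=cloud(n,d)
    m=(u>win[0])&(u<win[1])&(v>win[2])&(v<win[3]);P=P[m];g=p[v[m],u[m]].astype(int).mean(1)
    disc=(P[:,2]>.125)&(P[:,2]<.15)&(g>90)
    c,r=cv2.minEnclosingCircle(P[disc][:,:2].astype(np.float32));print(n,"disc",disc.sum(),c,r,np.median(P[disc][:,2]))
    h=(P[:,2]>.155)&(P[:,2]<.2); print("handle",h.sum(),P[h].mean(0),P[h].min(0),P[h].max(0))
    hub=(P[:,2]>.138)&(P[:,2]<.148);print("hub",hub.sum(),P[hub].mean(0),np.median(P[hub][:,2]))
    cl=(P[:,2]>.055)&(P[:,2]<.08);print("clamp",cl.sum(),P[cl].mean(0),P[cl].min(0),P[cl].max(0))
    pl=(P[:,2]>.006)&(P[:,2]<.014)
    q=cv2.minAreaRect(P[pl][:,:2].astype(np.float32));print("plate",q)
c=onplane("top",250,209,.142);print("hub px",c)
for nm,a,zz in(("handle",(243,226),.182),("clamp",(249,175),.068),("bearing",(218,238),.014),("screw",(288,210),.038),("wrench",(306,190),.005)):print(nm,onplane("top",*a,zz))
E
```

```text
top disc 1710 (0.5982308983802795, 0.12346453964710236) 0.06240289285778999 0.1333779142376319
handle 60 [0.55158654 0.13467294 0.17930378] [0.54286029 0.12701625 0.15529468] [0.56042665 0.14505901 0.18705001]
hub 249 [0.59808133 0.12347056 0.14272638] 0.14281287766896344
clamp 187 [0.68752526 0.1346375  0.06389315] [0.55987609 0.07269704 0.05596985] [0.71003646 0.16348217 0.07292242]
plate ((0.6277763843536377, 0.1483273208141327), (0.36986199021339417, 0.2947881817817688), 1.0251139402389526)
scene disc 1589 (0.5979143381118774, 0.12192019820213318) 0.06418381631374359 0.13179147415091774
handle 96 [0.55676656 0.13604732 0.17247218] [0.54372428 0.12625935 0.15514612] [0.5632822  0.14576839 0.18444981]
hub 244 [0.59569927 0.12438573 0.1415881 ] 0.1414635038032303
clamp 710 [0.65541807 0.13006223 0.06833292] [0.6015041  0.07578227 0.05517229] [0.71643606 0.17377856 0.07996716]
plate ((0.5368102788925171, 0.14030180871486664), (0.40451109409332275, 0.22471722960472107), 4.091188430786133)
hub px [[0.59718247 0.12329905 0.142     ]]
handle [[0.55038708 0.13435212 0.182     ]]
clamp [[0.69931832 0.13780459 0.068     ]]
bearing [[0.52885564 0.22970708 0.014     ]]
screw [[0.60748983 0.03136585 0.038     ]]
wrench [[ 0.66944229 -0.01788219  0.005     ]]
```

```bash
cat >> h.py <<'E'
def rows(targets,claw=0):
    "targets: (x,y,z,yaw_deg of tool x) -> rows from present pose"
    s=bot.read_state(); M=R.from_rotvec(s["tcp_rot"]).as_matrix(); p0=s["tool_pos"]; y0=np.degrees(np.arctan2(M[1,0],M[0,0]))
    print("now",p0.round(4),"yaw",y0.round(1),"q",s["q"].round(2),"t",s["time"],"F",s["wrist_force"].round(1))
    for t in targets:
        d=M.T@(np.array(t[:3])-p0)*100; tw=-(t[3]-y0)
        print([claw,*[float(a) for a in d.round(2)],round(float(tw),1)])
E
python3 - <<'E'
from h import *
z=np.load("pics/top0.npz");P,v,u=cloud("top",z["d"])
m=(u>500)&(u<550)&(v>300)&(v<400);print("cabinet",P[m].min(0),P[m].max(0), np.percentile(P[m][:,2],95))
a=(.1888,-.6473,.34,16.3);b=(.5306,.1045,.29,236)
rows([a,b])
print(R.from_rotvec(bot.read_state()["tcp_rot"]).as_matrix().round(3)); print(bot.calibration("wrist"))
E
```

```text
cabinet [ 0.07655683 -0.7202825  -0.00731637] [ 0.35689023 -0.57486436  0.16705447] 0.1619724314102261
now [ 0.1888 -0.6473  0.2301] yaw 16.3 q [-1.32  0.26  1.61  0.    1.27 -0.04] t 0.1 F [ 0.7  0.3 -0.5]
[0, -0.0, -0.03, -10.99, -0.0]
[0, 53.86, -62.62, -5.86, -219.7]
[[ 0.96   0.28  -0.   ]
 [ 0.28  -0.96   0.002]
 [ 0.    -0.002 -1.   ]]
{'mtx': array([[339.33996124,   0.        , 319.34795991],
       [  0.        , 339.33996124, 242.50272209],
       [  0.        ,   0.        ,   1.        ]]), 'k1': 0.006654548056541284, 'T_tool_cam': array([[-3.29026257e-04,  9.54410093e-01,  2.98498352e-01,
         7.67901975e-02],
       [ 9.99999945e-01,  3.00678504e-04,  1.40890696e-04,
        -6.42804506e-04],
       [ 4.47154643e-05,  2.98498382e-01, -9.54410139e-01,
        -1.42887542e-01],
       [ 0.00000000e+00,  0.00000000e+00,  0.00000000e+00,
         1.00000000e+00]])}
```

Request:
step_arm --pt "0 0 0 -4 0" --pt "0 0 0 -8 0" --pt "0 2 -2.3 -11 -8" --pt "0 5 -5.8 -11 -16" --pt "0 8.5 -9.9 -11 -24" --pt "0 12 -14 -11 -32" --pt "0 15.5 -18 -11 -40" --pt "0 19 -22.1 -11 -48" --pt "0 22.5 -26.2 -11 -56" --pt "0 26 -30.2 -11 -64" --pt "0 29.5 -34.3 -11 -72" --pt "0 33 -38.4 -10 -80" --pt "0 36.5 -42.4 -9 -88" --pt "0 40 -46.5 -8 -96" --pt "0 43 -50 -7 -104" --pt "0 46 -53.5 -6 -112" --pt "0 48.5 -56.4 -6 -120" --pt "0 51 -59.3 -6 -128" --pt "0 53 -61.6 -6 -136" --pt "0 53.9 -62.6 -6 -144"

```text
time: 2.1
tool_pos: [0.5317, 0.1075, 0.2903]
tcp_rot: [-0.524, -3.096, -0.001]
wrist_force: [0.3, 0.3, -0.1]
width: 0.001
grip_force: 0.0
```

Request:
step_arm --pt "0 0 0 0 -8" --pt "0 0 0 0 -16" --pt "0 0 0 0 -24" --pt "0 0 0 0 -32" --pt "0 0 0 0 -40" --pt "0 0 0 0 -48" --pt "0 0 0 0 -56" --pt "0 0 0 0 -64" --pt "0 0 0 0 -70" --pt "0 0 0 0 -75" --pt "0 0 0 0 -75" --pt "0 0 0 0 -75"

```text
time: 3.3
tool_pos: [0.5309, 0.1039, 0.2909]
tcp_rot: [1.454, -2.784, -0.0]
wrist_force: [0.1, 0.4, -0.3]
width: -0.003
grip_force: 0.0
```

```bash
python3 - <<'E'
from h import *
s=bot.read_state();print(s["tool_pos"],s["q"],s["time"],s["width"]);C=cam("wrist");p,d=bot.read_camera("wrist");cv2.imwrite("pics/w1.png",p[:,:,::-1]);np.savez("pics/w1.npz",p=p,d=d,T=C[2])
rows([(.5306,.1045,.29,236)])
P,v,u=cloud("wrist",d,C);g=p[v,u].astype(int).mean(1)
near=np.hypot(P[:,0]-.5975,P[:,1]-.1232)<.075
disc=near&(P[:,2]>.125)&(P[:,2]<.15)
print(disc.sum(),cv2.minEnclosingCircle(P[disc][:,:2].astype(np.float32)))
h=near&(P[:,2]>.176)&(P[:,2]<.19);print("handle top",h.sum(),np.median(P[h],0),P[h].min(0),P[h].max(0))
hb=near&(P[:,2]>.139)&(P[:,2]<.147);print("hub",hb.sum(),cv2.minEnclosingCircle(P[hb][:,:2].astype(np.float32)),np.median(P[hb][:,2]))
E
```

```text
[0.53089831 0.10386793 0.29088538] [ 1.47142095e-01 -2.25951017e-02  1.81367420e+00  2.83870619e-05
  1.35124643e+00 -2.38604779e+00] 3.3 -0.0025489479397080126
now [0.531  0.1039 0.291 ] yaw -124.8 q [ 0.15 -0.02  1.81 -0.    1.35 -2.39] t 3.35 F [-0.6  0.9  1.2]
[0, -0.03, 0.06, 0.1, -360.8]
10040 ((0.598229169845581, 0.12421781569719315), 0.06270723789930344)
handle top 378 [0.5497073  0.13401495 0.18156275] [0.5415622  0.1260383  0.17600184] [0.56094139 0.14464587 0.18370403]
hub 1696 ((0.581523597240448, 0.1280106008052826), 0.04128915071487427) 0.14207612758306515
```

View pics/w1.png

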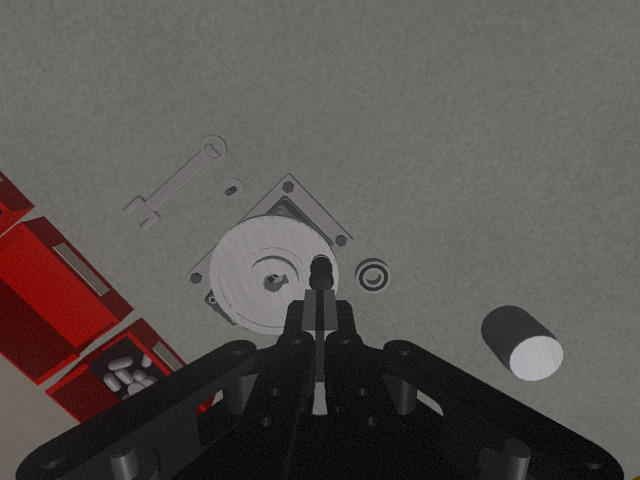

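The wrist view shows the wheel centred at about (275,272), the handle top at (320,272) next to the fingers, and plate bolts at (196,278), (288,186) and (341,240). The gearbox yaw comes from the bolts, and the push arc from that.

```bash
python3 - <<'E'
from h import *
z=np.load("pics/w1.npz");K,k,_=cam("wrist");C=(K,k,z["T"])
B=onplane("wrist",[196,288,341],[278,186,240],.014,C);print(B.round(4))
e=B[0]-B[1];print(np.degrees(np.arctan2(e[1],e[0])),np.linalg.norm(e)); f=B[2]-B[1];print(np.degrees(np.arctan2(f[1],f[0])),np.linalg.norm(f))
b=np.load("pics/top0.npz")
C2=onplane("top",[228.5,269.5,279,238],[170,165,233,240],.01);print(C2.round(3))
hub=np.array([.598,.1237]);psi=lambda ph:236-(236-98)*(167-ph)/(167-8)
def tgt(ph,gap=0):
    a=np.radians(ph);n=np.radians(psi(ph)+180)
    q=hub+.048*np.array([np.cos(a),np.sin(a)])-(.0215+gap)*np.array([np.cos(n),np.sin(n)])
    return (*q,.155,psi(ph)-360)
rows([tgt(167,.014)]+[tgt(p) for p in range(167,20,-4)])
E
```

```text
[[0.726  0.096  0.014 ]
 [0.5523 0.0677 0.014 ]
 [0.5374 0.1628 0.014 ]]
9.244209922179992 0.1760233248510318
98.89819602073509 0.09625300562670909
[[0.725 0.205 0.01 ]
 [0.74  0.088 0.01 ]
 [0.545 0.057 0.01 ]
 [0.524 0.173 0.01 ]]
now [0.531  0.1039 0.291 ] yaw -124.8 q [ 0.15 -0.02  1.81 -0.    1.35 -2.39] t 3.35 F [-0.6  0.9  1.2]
[0, -0.13, 0.03, 13.6, -0.8]
[0, -1.53, 0.05, 13.6, -0.8]
[0, -1.84, 0.29, 13.6, 2.6]
[0, -2.18, 0.51, 13.6, 6.1]
[0, -2.52, 0.71, 13.6, 9.6]
[0, -2.88, 0.88, 13.6, 13.0]
[0, -3.25, 1.03, 13.6, 16.5]
[0, -3.62, 1.16, 13.6, 20.0]
[0, -4.01, 1.25, 13.6, 23.5]
[0, -4.39, 1.32, 13.6, 26.9]
[0, -4.78, 1.37, 13.6, 30.4]
[0, -5.17, 1.38, 13.6, 33.9]
[0, -5.56, 1.37, 13.6, 37.4]
[0, -5.95, 1.34, 13.6, 40.8]
[0, -6.34, 1.28, 13.6, 44.3]
[0, -6.71, 1.19, 13.6, 47.8]
[0, -7.08, 1.07, 13.6, 51.2]
[0, -7.44, 0.94, 13.6, 54.7]
[0, -7.79, 0.78, 13.6, 58.2]
[0, -8.13, 0.59, 13.6, 61.7]
[0, -8.45, 0.39, 13.6, 65.1]
[0, -8.76, 0.16, 13.6, 68.6]
[0, -9.05, -0.09, 13.6, 72.1]
[0, -9.32, -0.35, 13.59, 75.5]
[0, -9.57, -0.64, 13.59, 79.0]
[0, -9.8, -0.93, 13.59, 82.5]
[0, -10.01, -1.25, 13.59, 86.0]
[0, -10.2, -1.57, 13.59, 89.4]
[0, -10.36, -1.91, 13.59, 92.9]
[0, -10.5, -2.25, 13.59, 96.4]
[0, -10.62, -2.61, 13.59, 99.8]
[0, -10.71, -2.96, 13.59, 103.3]
[0, -10.78, -3.33, 13.59, 106.8]
[0, -10.82, -3.69, 13.59, 110.3]
[0, -10.83, -4.06, 13.59, 113.7]
[0, -10.83, -4.43, 13.59, 117.2]
[0, -10.79, -4.79, 13.59, 120.7]
[0, -10.73, -5.15, 13.59, 124.1]
```

Request:
step_arm --pt "0 -0.1 0 4 0" --pt "0 -0.1 0 8 0" --pt "0 -0.1 0 11 0" --pt "0 -0.1 0 13.5 0" --pt "0 -0.1 0 13.6 0" --pt "0 -0.5 0 13.6 0" --pt "0 -0.9 0.05 13.6 0" --pt "0 -1.2 0.05 13.6 0" --pt "0 -1.5 0.05 13.6 0" --pt "0 -1.8 0.3 13.6 2.6" --pt "0 -2.2 0.5 13.6 6.1" --pt "0 -2.5 0.7 13.6 9.6" --pt "0 -2.9 0.9 13.6 13" --pt "0 -2.9 0.9 13.6 13"

```text
time: 4.75
tool_pos: [0.5408, 0.1334, 0.1561]
tcp_rot: [-1.132, 2.929, -0.0]
wrist_force: [0.2, -0.2, 0.1]
width: 0.0
grip_force: 0.0
```

```bash
cat >> h.py <<'E'
hub=np.array([.598,.1237]);psi=lambda ph:236-(236-98)*(167-ph)/(167-8)
def tgt(ph,gap=0):
    a=np.radians(ph);n=np.radians(psi(ph)+180)
    q=hub+.048*np.array([np.cos(a),np.sin(a)])-(.0215+gap)*np.array([np.cos(n),np.sin(n)])
    return (*q,.155,psi(ph)-360)
def look(png=None):
    p,d=bot.read_camera("top")
    if png: cv2.imwrite(png,cv2.resize(p[120:280,170:340,::-1],None,fx=3,fy=3))
    P,v,u=cloud("top",d)
    m=(p[v,u].astype(int).mean(1)<60)&(P[:,2]>.165)&(P[:,2]<.19)&(np.hypot(*(P[:,:2]-hub).T)<.065)
    c=np.median(P[m],0) if m.any() else None; print("dark handle?",m.sum(),c, c is not None and np.degrees(np.arctan2(*(c[:2]-hub)[::-1])))
E
python3 - <<'E'
from h import *
look("pics/t1.png"); rows([tgt(p) for p in range(151,70,-4)])
E
```

```text
dark handle? 0 None False
now [0.5408 0.1332 0.156 ] yaw -137.6 q [ 0.2   0.1   1.94  0.    1.1  -2.11] t 4.8 F [-0.  -0.1 -0. ]
[0, 0.1, -0.0, 0.1, 0.2]
[0, -0.23, 0.23, 0.1, 3.7]
[0, -0.57, 0.43, 0.1, 7.2]
[0, -0.92, 0.61, 0.1, 10.7]
[0, -1.28, 0.76, 0.1, 14.1]
[0, -1.65, 0.89, 0.1, 17.6]
[0, -2.03, 0.99, 0.1, 21.1]
[0, -2.41, 1.07, 0.1, 24.5]
[0, -2.8, 1.12, 0.1, 28.0]
[0, -3.18, 1.15, 0.1, 31.5]
[0, -3.57, 1.14, 0.1, 35.0]
[0, -3.96, 1.12, 0.1, 38.4]
[0, -4.34, 1.06, 0.1, 41.9]
[0, -4.72, 0.98, 0.1, 45.4]
[0, -5.08, 0.88, 0.1, 48.8]
[0, -5.44, 0.75, 0.1, 52.3]
[0, -5.79, 0.59, 0.1, 55.8]
[0, -6.13, 0.42, 0.1, 59.3]
[0, -6.45, 0.22, 0.1, 62.7]
[0, -6.76, -0.0, 0.11, 66.2]
[0, -7.05, -0.24, 0.11, 69.7]
```

View pics/t1.png

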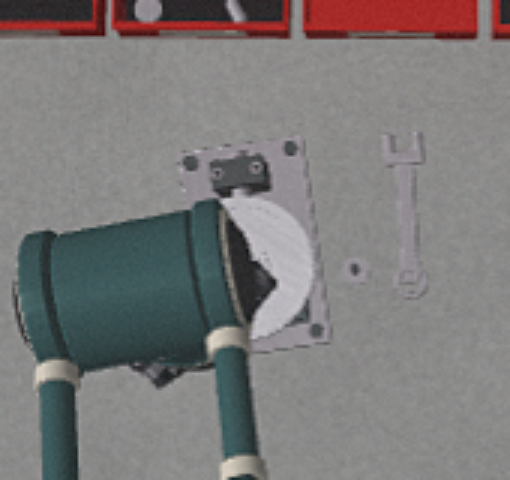

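The arm hides the handle in the top view, and no abnormal force shows. I'll push on and check with the scene camera.

Request:
step_arm --pt "0 -0.2 0.2 0.1 3.7" --pt "0 -0.6 0.4 0.1 7" --pt "0 -0.9 0.6 0.1 10.5" --pt "0 -1.3 0.8 0.1 14" --pt "0 -1.65 0.9 0.1 17.5" --pt "0 -2 1 0.1 21" --pt "0 -2.4 1.1 0.1 24.5" --pt "0 -2.8 1.1 0.1 28" --pt "0 -3.2 1.15 0.1 31.5" --pt "0 -3.6 1.15 0.1 35" --pt "0 -4 1.1 0.1 38.5" --pt "0 -4.3 1.1 0.1 42" --pt "0 -4.7 1 0.1 45.5" --pt "0 -5.1 0.9 0.1 49" --pt "0 -5.4 0.75 0.1 52" --pt "0 -5.8 0.6 0.1 56" --pt "0 -6.1 0.4 0.1 59" --pt "0 -6.45 0.2 0.1 63" --pt "0 -6.75 0 0.1 66" --pt "0 -6.75 0 0.1 66"

```text
time: 6.8
tool_pos: [0.5904, 0.1787, 0.1544]
tcp_rot: [-0.644, -3.075, -0.001]
wrist_force: [-0.7, -0.0, 0.2]
width: 0.0
grip_force: 0.4
```

```bash
python3 - <<'E'
from h import *
p,d=bot.read_camera("scene");cv2.imwrite("pics/s1.png",cv2.resize(p[180:360,270:450,::-1],None,fx=3,fy=3)); rows([tgt(p) for p in range(71,6,-4)])
E
```

```text
now [0.5903 0.1784 0.1544] yaw 156.4 q [ 0.25  0.21  1.81  0.    1.12 -0.91] t 6.85 F [-0.8  0.1  0.4]
[0, -0.36, 0.22, -0.06, 363.7]
[0, -0.71, 0.36, -0.06, 367.2]
[0, -1.06, 0.48, -0.06, 370.6]
[0, -1.43, 0.58, -0.06, 374.1]
[0, -1.79, 0.65, -0.06, 377.6]
[0, -2.16, 0.69, -0.06, 381.1]
[0, -2.53, 0.71, -0.06, 384.5]
[0, -2.9, 0.71, -0.06, 388.0]
[0, -3.27, 0.68, -0.06, 391.5]
[0, -3.63, 0.62, -0.06, 394.9]
[0, -3.99, 0.54, -0.06, 398.4]
[0, -4.34, 0.44, -0.06, 401.9]
[0, -4.68, 0.31, -0.06, 405.4]
[0, -5.01, 0.16, -0.06, 408.8]
[0, -5.33, -0.01, -0.06, 412.3]
[0, -5.64, -0.2, -0.06, 415.8]
[0, -5.93, -0.41, -0.06, 419.2]
```

View pics/s1.png

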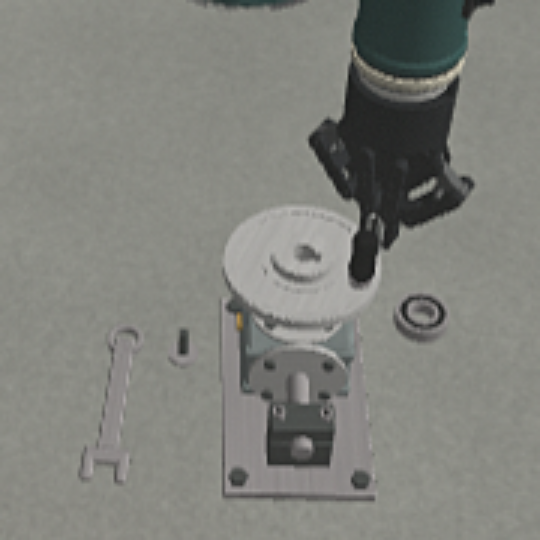

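The handle at (363,255) is ahead of the fingertip, at roughly 70°, and everything else is undisturbed. I'll continue to about 19°.

Request:
step_arm --pt "0 -0.4 0.2 0 3.7" --pt "0 -0.7 0.35 0 7" --pt "0 -1.1 0.5 0 10.5" --pt "0 -1.4 0.6 0 14" --pt "0 -1.8 0.65 0 17.5" --pt "0 -2.2 0.7 0 21" --pt "0 -2.5 0.7 0 24.5" --pt "0 -2.9 0.7 0 28" --pt "0 -3.3 0.7 0 31.5" --pt "0 -3.6 0.6 0 35" --pt "0 -4 0.55 0 38.5" --pt "0 -4.35 0.45 0 42" --pt "0 -4.7 0.3 0 45.5" --pt "0 -5 0.15 0 49" --pt "0 -5 0.15 0 49"

```text
time: 8.35
tool_pos: [0.6369, 0.1591, 0.1544]
tcp_rot: [1.861, 2.53, 0.0]
wrist_force: [-0.1, -0.1, 0.2]
width: -0.0
grip_force: 0.0
```

```bash
cat >> h.py <<'E'
def wheel(png=None):
    p,d=bot.read_camera("scene")
    if png: cv2.imwrite(png,cv2.resize(p[180:360,270:450,::-1],None,fx=3,fy=3))
    P,v,u=cloud("scene",d); w=(u>340)&(u<400)&(v>245)&(v<300)
    g=p[v,u].astype(int).mean(1); rr=np.hypot(*(P[:,:2]-hub).T)
    disc=w&(g>110)&(rr>.03)&(rr<.06)&(P[:,2]<.145)&(P[:,2]>.11); print("disc z",disc.sum(),np.median(P[disc][:,2]).round(4),P[disc][:,2].mean().round(4))
E
python3 - <<'E'
from h import *
z=np.load("pics/scene0.npz");p,d=z["p"],z["d"]
P,v,u=cloud("scene",d); w=(u>340)&(u<400)&(v>245)&(v<300);g=p[v,u].astype(int).mean(1); rr=np.hypot(*(P[:,:2]-hub).T)
disc=w&(g>110)&(rr>.03)&(rr<.06)&(P[:,2]<.145)&(P[:,2]>.11); print("ref",disc.sum(),np.median(P[disc][:,2]),P[disc][:,2].mean())
wheel("pics/s2.png"); rows([tgt(p) for p in (19,17,15,13,11,9)])
E
```

```text
ref 1084 0.13140576472465232 0.13138543877499065
disc z 804 0.1254 0.1254
now [0.6367 0.1591 0.1544] yaw 107.4 q [ 0.21  0.28  1.72 -0.    1.13 -0.1 ] t 8.4 F [ 0.1 -0.4 -0.8]
[0, 0.06, 0.04, -0.06, 359.8]
[0, -0.11, 0.11, -0.06, 361.6]
[0, -0.28, 0.17, -0.06, 363.3]
[0, -0.45, 0.22, -0.06, 365.1]
[0, -0.62, 0.27, -0.06, 366.8]
[0, -0.8, 0.31, -0.06, 368.5]
```

View pics/s2.png

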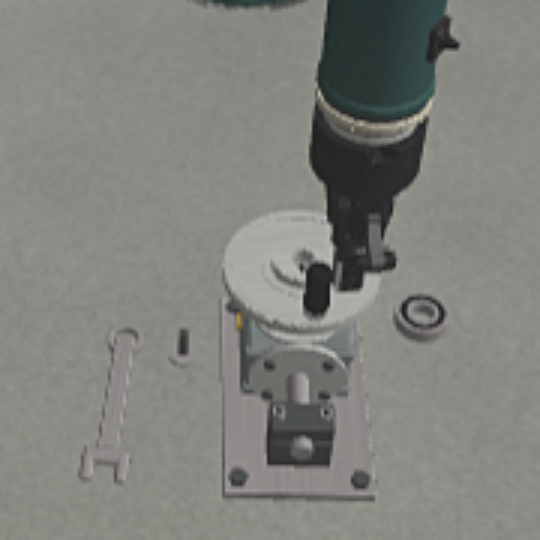

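The wheel had coasted ahead of the finger: the handle is at (317,288), towards the clamp, and the disc is about 4–6 mm lower, so it has dropped over the key. Next I back off, rise, go over the hub and open to 26 mm so that a tip rests on each side of the bore.

```bash
python3 - <<'E'
from h import *
rows([(.598,.1237,.22,189)],2.6)
E
```

```text
now [0.6367 0.1591 0.1544] yaw 107.4 q [ 0.21  0.28  1.72 -0.    1.13 -0.1 ] t 8.4 F [ 0.1 -0.4 -0.8]
[2.6, -2.22, -4.75, -6.56, -81.6]
```

Request:
step_arm --pt "0 1 0 0 0" --pt "0 2 0 0 0" --pt "0 2 0 -3 0" --pt "0 2 0 -6 0" --pt "0 2 0 -8 0" --pt "0 2 0 -8 0"

```text
time: 9.0
tool_pos: [0.6327, 0.1802, 0.239]
tcp_rot: [1.858, 2.527, 0.01]
wrist_force: [0.5, 0.5, -0.5]
width: -0.0
grip_force: 0.0
```

```bash
python3 - <<'E'
from h import *
rows([(.598,.1237,.22,189)],2.6)
C=cam("wrist");p,d=bot.read_camera("wrist");cv2.imwrite("pics/w2.png",p[:,:,::-1])
P,v,u=cloud("wrist",d,C);rr=np.hypot(*(P[:,:2]-hub).T)
h=(P[:,2]>.168)&(P[:,2]<.185)&(rr<.07)&(rr>.03);print("handle",h.sum(),np.median(P[h],0) if h.any() else 0)
a=(rr<.06)&(P[:,2]>.115)&(P[:,2]<.15);print(np.histogram(P[a][:,2],np.arange(.115,.15,.002)))
E
```

```text
now [0.6327 0.1802 0.239 ] yaw 107.4 q [ 0.24  0.22  1.64  0.    1.27 -0.06] t 9.0 F [ 0.5  0.5 -0.5]
[2.6, -4.35, -5.01, 1.86, -81.6]
handle 0 0
(array([   4,    7,   11,   59, 5088, 5232,  166,  117,   95, 1020, 1202,
         25,   27,   29,   22,   15,    1]), array([0.115, 0.117, 0.119, 0.121, 0.123, 0.125, 0.127, 0.129, 0.131,
       0.133, 0.135, 0.137, 0.139, 0.141, 0.143, 0.145, 0.147, 0.149]))
```

View pics/w2.png

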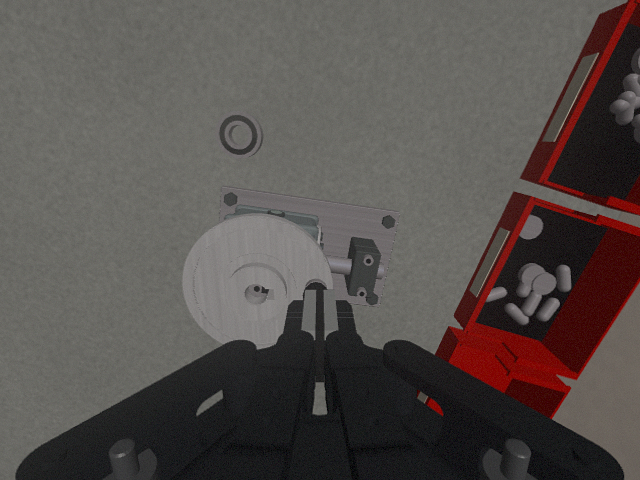

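The keyway and handle now point along the cross shaft (hub at about (258,290)), and disc and hub are lower. Moving over the hub.

Request:
step_arm --pt "2.6 -1 -1.2 0 -8" --pt "2.6 -2 -2.4 0 -16" --pt "2.6 -3 -3.6 0 -24" --pt "2.6 -4 -4.6 0 -32" --pt "2.6 -4.3 -5 0 -40" --pt "2.6 -4.3 -5 0 -48" --pt "2.6 -4.3 -5 0 -56" --pt "2.6 -4.3 -5 0 -64" --pt "2.6 -4.3 -5 0 -72" --pt "2.6 -4.3 -5 0 -80" --pt "2.6 -4.3 -5 1 -81.6" --pt "2.6 -4.3 -5 2 -81.6" --pt "2.6 -4.3 -5 2 -81.6" --pt "2.6 -4.3 -5 2 -81.6"

```text
time: 10.45
tool_pos: [0.5948, 0.1226, 0.2127]
tcp_rot: [0.241, -3.13, 0.0]
wrist_force: [-0.3, 0.4, -1.1]
width: 0.307
grip_force: 0.0
```

```bash
python3 - <<'E'
from h import *
print(bot.read_state()["width"]);rows([(.598,.1237,.142,189)],2.6)
wheel("pics/s3.png")
C=cam("wrist");p,d=bot.read_camera("wrist");cv2.imwrite("pics/w3.png",p[:,:,::-1])
P,v,u=cloud("wrist",d,C);rr=np.hypot(*(P[:,:2]-hub).T)
a=(rr<.06)&(P[:,2]>.115)&(P[:,2]<.15);print(np.histogram(P[a][:,2],np.arange(.115,.15,.002)))
E
```

```text
0.30703415193653205
now [0.5948 0.1226 0.2127] yaw -171.2 q [ 0.16  0.15  1.77  0.    1.22 -1.56] t 10.45 F [-0.3  0.4 -1.1]
[2.6, -0.35, 0.06, 7.07, -360.2]
disc z 1049 0.1244 0.1244
(array([  19,   18,   20,   99, 8414, 7294,  171,   96,   84, 1497, 1532,
         45,   49,   54,   37,   47,   51]), array([0.115, 0.117, 0.119, 0.121, 0.123, 0.125, 0.127, 0.129, 0.131,
       0.133, 0.135, 0.137, 0.139, 0.141, 0.143, 0.145, 0.147, 0.149]))
```

View pics/w3.png

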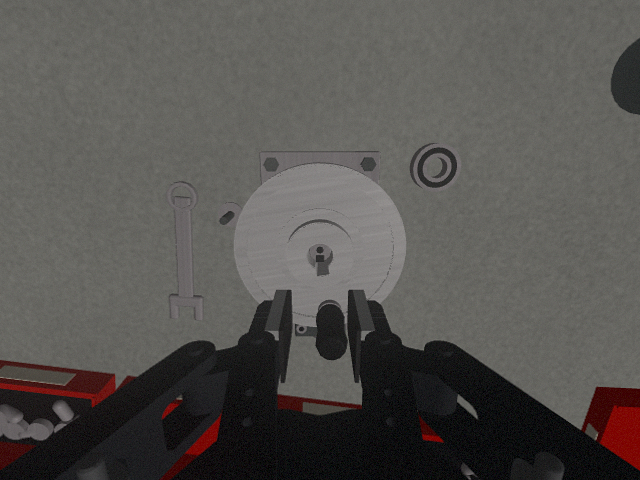

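The fingers straddle the bore at about (320,255), and the handle is 48 mm further on, outside the finger path. Going down.

Request:
step_arm --pt "2.6 -0.35 0.05 2 0" --pt "2.6 -0.35 0.05 4 0" --pt "2.6 -0.35 0.05 5.5 0" --pt "2.6 -0.35 0.05 6.5 0" --pt "2.6 -0.35 0.05 7 0" --pt "2.6 -0.35 0.05 7.2 0" --pt "2.6 -0.35 0.05 7.4 0" --pt "2.6 -0.35 0.05 7.6 0" --pt "2.6 -0.35 0.05 7.6 0"

```text
time: 11.45
tool_pos: [0.5993, 0.1238, 0.1386]
tcp_rot: [-0.243, 3.132, 0.0]
wrist_force: [0.6, 0.6, 1.0]
width: 0.303
grip_force: 0.0
```

Request:
step_arm --pt "2.6 0 0 0.15 0" --pt "2.6 0 0 0.3 0" --pt "2.6 0 0 0.45 0" --pt "2.6 0 0 0.6 0" --pt "2.6 0 0 0.6 0"

```text
time: 11.95
tool_pos: [0.5993, 0.1238, 0.1337]
tcp_rot: [-0.243, 3.132, 0.0]
wrist_force: [-3.9, -1.6, 6.8]
width: 0.301
grip_force: 3.3
```

Request:
step_arm --pt "2.6 0 0 0.1 0" --pt "2.6 0 0 0.2 0" --pt "2.6 0 0 0.3 0" --pt "2.6 0 0 0.4 0" --pt "2.6 0 0 0.4 0"

```text
time: 12.45
tool_pos: [0.5993, 0.1237, 0.1304]
tcp_rot: [-0.242, 3.132, 0.0]
wrist_force: [-2.8, -0.1, 9.0]
width: 0.306
grip_force: 4.8
```

Request:
step_arm --pt "2.6 0 0 0.1 0" --pt "2.6 0 0 0.2 0" --pt "2.6 0 0 0.3 0" --pt "2.6 0 0 0.4 0" --pt "2.6 0 0 0.4 0"

```text
time: 12.95
tool_pos: [0.5993, 0.1237, 0.1278]
tcp_rot: [-0.242, 3.131, 0.0]
wrist_force: [-7.6, -2.0, 15.7]
width: 0.303
grip_force: 8.2
```

Request:
step_arm --pt "2.6 0 0 0.1 0" --pt "2.6 0 0 0.2 0" --pt "2.6 0 0 0.3 0" --pt "2.6 0 0 0.3 0"

```text
time: 13.35
tool_pos: [0.5994, 0.1238, 0.1277]
tcp_rot: [-0.242, 3.131, 0.0]
wrist_force: [-14.4, -2.8, 30.4]
width: 0.304
grip_force: 14.9
```

```bash
python3 - <<'E'
from h import *
rows([]);wheel("pics/s4.png")
E
```

```text
now [0.5994 0.1238 0.1277] yaw -171.1 q [ 0.16  0.23  1.85 -0.    1.06 -1.56] t 13.35 F [-14.4  -2.8  30.4]
disc z 879 0.1174 0.1175
```

It hits a hard stop at 30 N, and the disc is 14 mm below its starting height, so the wheel is fully home. Retreating straight up.

Request:
step_arm --pt "2.6 0 0 -0.5 0" --pt "2.6 0 0 -1 0" --pt "2.6 0 0 -3 0" --pt "2.6 0 0 -6 0" --pt "2.6 0 0 -9 0" --pt "2.6 0 0 -12 0" --pt "2.6 0 0 -15 0" --pt "2.6 4 0 -17 0" --pt "2.6 8 0 -17 0" --pt "2.6 12 0 -17 0" --pt "2.6 12 0 -17 0" --pt "2.6 12 0 -17 0" --pt "2.6 12 0 -17 0"

```text
time: 14.7
tool_pos: [0.4813, 0.1054, 0.2913]
tcp_rot: [-0.243, 3.132, 0.0]
wrist_force: [0.2, -0.4, -0.3]
width: 0.302
grip_force: 0.0
```

```bash
python3 - <<'E'
from h import *
rows([]);wheel("pics/s5.png")
E
```

```text
now [0.4813 0.1054 0.2913] yaw -171.1 q [ 0.16 -0.12  1.9  -0.    1.36 -1.56] t 14.7 F [ 0.2 -0.4 -0.3]
disc z 1043 0.1174 0.1174
```

View pics/s5.png

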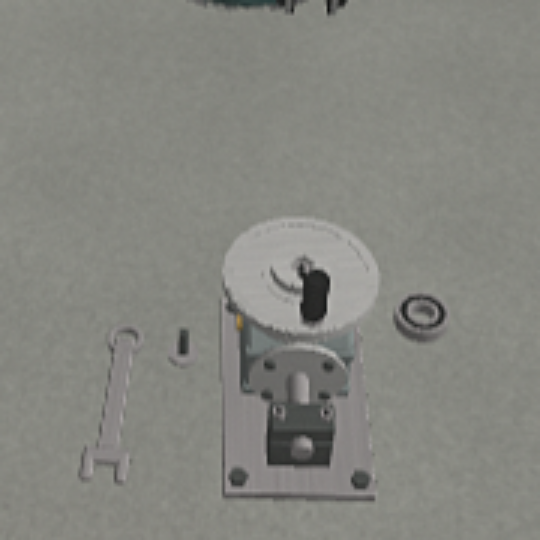

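The wheel sits low and level with its handle at (315,295) along the cross shaft. The bearing, screw and wrench haven't moved, and the hand is clear.

```bash
python3 -c "
from workcell import bot; print(bot.finish_job())"
```

```text
the job is handed in; nothing more can be done
None
```

The handwheel was pushed round over the key and pressed fully home (the disc measured 14 mm lower). The hand is clear, nothing else near the gearbox was disturbed, and the job was handed in at about 15 s.

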